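# Dock the jar carrier at the filling station and fit its insert

### The arm

A 7-joint arm with a two-finger parallel gripper is mounted at the origin on the work surface. World frame = base frame: x ahead of the robot, y to its left, z up, the work surface at z = 0. Lengths are in m, angles in rad, forces in N, time in s.
With the tool pointing down it reaches from about 0.4 to 0.75 m from the base axis. Payload 19.5 kg.
Tool frame: the origin (TCP) lies on the centre line of the jaws, within the pads' length; the fingertips stand 14 mm ahead of it and the grasp point (between the pads) lies 5 mm behind it; z points along the fingers, y is the line along which they close (so a half turn about z gives the same grasp; the last joint's range is limited). The gripper opens to 85 mm and grips with 20 to 120 N. Pads are 22 mm wide; open, the fingers measure 114 mm over their backs; the gripper's body (76 mm by 85 mm) begins 54 mm behind the grasp point. The pads swing forward as they close: fully open they stand 13 mm farther back than shut.
Start: joints at [1.281, 0.707, -0.028, 1.485, 0.022, 0.951, -0.075], TCP at [0.141, -0.557, 0.245] pointing down, gripper open.
Joint ranges: [-2.71, 2.71], [-0.32, 2.16], [-1.57, 1.52], [0, 2.45], [-1.46, 4.6], [0, 2.02], [-2.83, 2.83]. Speed limits (rad/s): [1.89, 1.89, 2.57, 2.57, 3.01, 3.01, 3.01].

### API

Orientations are given as a unit quaternion [w, x, y, z].
In Python, from rig import env gives the robot as it stands.
- The arm moves only by the shell command python3 -m creep 'ROWS' [OPENING] [FORCE]. ROWS is JSON, a list of rows, each a list of 6 numbers: the shift along the tool's x, y, z normalised to -1 to 1, where 1 is 0.02 m, then the turn, a rotation vector about the tool's x, y, z normalised to -1 to 1, where 1 is 0.15 rad. In form: [[tx, ty, tz, wx, wy, wz], ...]. A call has 1 to 8 rows; each row shifts and turns the commanded pose from where the row before left it, along the tool's axes as they then stand; what a row does not reach is not made up. A row lasts 1/10 s, in which the tool goes at most 50 mm and 8.59 degrees, less where a joint would pass 70% of its speed; a pose out of reach is approached as far as the arm can. A call with a number of a shift or a turn outside -1 to 1 is refused whole. A call with a gripper value outside its range is refused whole. OPENING is the closure, from -1 (fully open) to 1 (shut), set as the call begins (- or left out, the last holds). The fingers move at their own pace and stop on an object; FORCE is the grip in N (left out, the last holds). Time passes only in rows, so rows that do not move let the fingers close. It gives the time, the measured TCP pose, the force, the opening and the grip force at its end, in the units of the state.
- env.state(): the state, without advancing time (a new reading comes with each control period).
- env.read_camera(name): name is "scene" or "top" or "wrist"; returns the picture (480x640x3 uint8, blue, green, red); there is no depth.
- env.calibration(name): a dict with "fx", "fy", "cx", "cy" (pixels), "R" (3x3) and "t" (3): a world point X has camera coordinates R X + t; the wrist camera has in their place "hand_eye" (4x4, takes a point from camera to tool coordinates, whose origin is the TCP and whose axes are the flange's). Camera axes: x right, y down, z forward; pixel columns grow to the right and rows downward; lengths in m; the calibration is good to about 2 mm. The wrist camera is an equidistant fisheye: a pixel r from the principal point sees the ray r / f radians off the axis. A picture is of the moment at which its call begins: read the wrist's pose just before it. calibration takes no time and is no camera call.
- env.finish_job(): hands the job in; it is judged then, once.
The state is a dict: "time": time; "q": joint angles; "qd": joint speeds; "tau": joint torques, N m; "ee_pos": TCP position; "orientation": TCP orientation; "ft_force": force on the tool from outside, world axes, zero at the start; "wrist_torque": the same for the moment, N m; "gripper_width": opening from 0.0 (shut) to 1.0 (fully open); "finger_force": force on a finger pad.
Only numpy, scipy, OpenCV 4.12 (cv2) and the standard library are available. Lean on these libraries where they do the work, as an engineer would, in place of code of your own. Each camera call takes 0.05 s, during which the arm holds its last target. There are 200 camera calls.

### The job

Slide the white carrier block along the bench, between the two jars and without lifting it, into the three-sided filling dock until it is fully home against the back stop and square. Then take the insert plate that fits its pocket by the rib and lower it, still held, into the pocket so that it lies flat and flush, and let go. Leave the jars and the other plate standing where they are.

Things in the scene. Friction and masses are not known exactly. Their poses are not given: they have to be found in the camera images.
- dock: fixed aluminium dock: two rails 28 mm high, 12 mm thick, 116 mm apart inside, joined by a back stop. Origin on the bench where the carrier's centre must finally be; x points INTO the dock (mouth to stop), y across, z up. Stop's inner face at x = +75 mm, straight rails x = -30 to +75, flared lead-ins x = -30 to -70 (gap 135 mm at the mouth); the home carrier stands 5 mm out of them
- carrier: loose white plastic block, 150 mm long (x), 110 wide (y), 32 high, about 0.6 kg; in the middle of its top a rectangular pocket 102 mm (x) by 72 mm (y), 14 mm deep (floor 18 mm above the underside). Origin at the centre of the underside. Its length goes along the dock; either end may go first
- insert: loose grey plate that fits the pocket: 96 mm (x) by 66 mm (y), 14 mm thick, lower edge stepped in 2 mm; on top an upright grip rib 50 mm long (x), 16 mm thick (y), 26 mm high (40 mm in all). Origin at the centre of the underside; half-turn symmetric. Seated, its underside is 18 mm above the bench and the plate is flush with the carrier's top
- spare: the other loose grey plate, longer and narrower (124 mm by 48 mm, 14 mm thick, same rib): it does not fit the pocket. Origin at the centre of the underside, x along its length; leave it alone
- jar1: loose white plastic jar with a flat screw cap, 54 mm diameter, 85 mm high, standing upright; origin at the centre of its underside; leave it alone; one of the two that flank the way into the dock (gap between them at least 142 mm)
- jar2: loose white plastic jar with a flat screw cap, 54 mm diameter, 85 mm high, standing upright; origin at the centre of its underside; leave it alone; the other of the two that flank the way into the dock
- jar3: loose white plastic jar with a flat screw cap, 54 mm diameter, 85 mm high, standing upright; origin at the centre of its underside; leave it alone; stands beyond the carrier
- jar4: loose white plastic jar with a flat screw cap, 54 mm diameter, 85 mm high, standing upright; origin at the centre of its underside; leave it alone; stands near the two plates
Not all that is in view belongs to the job. Leave any brown or red look-alike of the insert alone.

How it is judged:
By the outcome, as a careful person would: the job done as asked, in the order asked, and still so for the second after the job is handed in, with the robot touching nothing.
It also fails if it takes over 72 s, if anything falls off the work surface, if the arm or the gripper's body presses on something with over 40 N, if the wrist force passes 120 N, or if a joint passes its speed limit or range.

## Working session

There is one attempt and no reset: what is moved stays moved. The work goes in short steps, Python scripts to look and compute and a shell command to move; the robot and the scene stay as the last step left them, time stands still between calls to the robot, and variables do not carry over. Pictures are saved under pics/ and viewed, at most 10 in all, crops included, and the job is handed in when it is done.

```bash
ls; mkdir -p pics
python3 - <<'E'
from rig import env
import cv2,numpy as np
s=env.state();print({k:np.round(v,3).tolist() for k,v in s.items()})
for n in("scene","top"):
    cv2.imwrite(f"pics/{n}0.png",env.read_camera(n)); c=env.calibration(n);print(n,{k:np.round(v,3).tolist() for k,v in c.items()})
print(env.calibration("wrist"))
E
```

```text
pics
{'time': 0.0, 'q': [1.281, 0.707, -0.028, 1.485, 0.022, 0.951, -0.075], 'qd': [0.002, 0.0, -0.0, 0.002, 0.0, -0.002, 0.001], 'tau': [-0.0, -88.323, 1.234, -23.617, 0.017, 0.007, -0.0], 'ee_pos': [0.141, -0.557, 0.245], 'orientation': [-0.001, 0.992, 0.124, -0.0], 'ft_force': [-0.772, -0.023, 0.099], 'wrist_torque': [0.04, 0.014, 0.028], 'finger_force': 0.0, 'gripper_width': 1.002}
scene {'fx': 569.126, 'fy': 569.126, 'cx': 312.603, 'cy': 231.131, 'R': [[-0.5, 0.866, -0.009], [0.748, 0.426, -0.509], [-0.437, -0.261, -0.861]], 't': [0.351, -0.347, 1.361]}
top {'fx': 435.617, 'fy': 435.617, 'cx': 318.683, 'cy': 242.351, 'R': [[0.012, -1.0, 0.003], [-0.984, -0.013, -0.178], [0.178, -0.001, -0.984]], 't': [-0.109, 0.538, 0.906]}
{'fx': 371.64829954431775, 'fy': 371.64829954431775, 'cx': 322.497721073066, 'cy': 242.1593585126196, 'hand_eye': array([[ 8.92748372e-04, -9.62619918e-01, -2.70854381e-01,
         6.78599828e-02],
       [ 9.99999418e-01,  1.02343651e-03, -3.41262765e-04,
        -1.02241662e-03],
       [ 6.05708597e-04, -2.70853919e-01,  9.62620272e-01,
        -1.28466592e-01],
       [ 0.00000000e+00,  0.00000000e+00,  0.00000000e+00,
         1.00000000e+00]])}
```

View pics/top0.png

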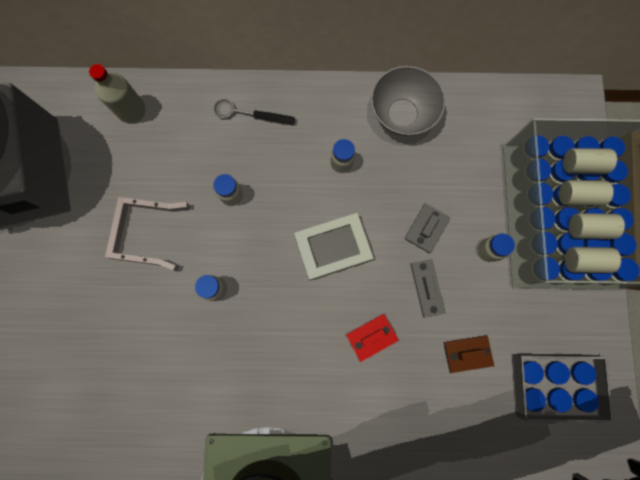

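View pics/scene0.png

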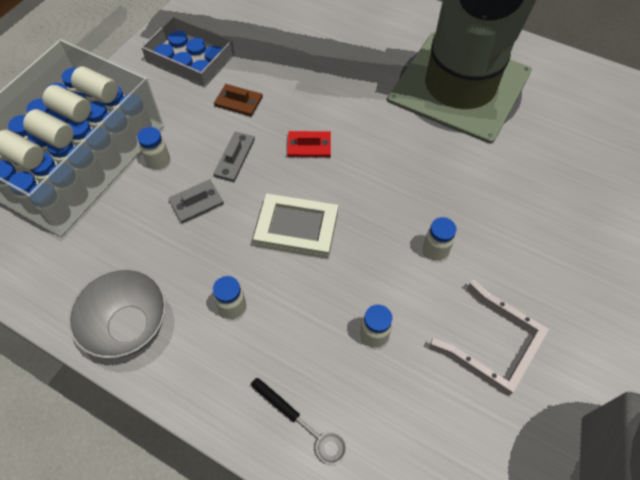

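```bash
cat > h.py <<'E'
import numpy as np,cv2
from scipy.optimize import minimize
from scipy.spatial.transform import Rotation as Rn
SS=4
def proj(c,P):
    p=(np.array(c["R"])@np.asarray(P,float).T).T+np.array(c["t"]); return np.c_[c["fx"]*p[:,0]/p[:,2]+c["cx"],c["fy"]*p[:,1]/p[:,2]+c["cy"]]
def unproj(c,uv,z):
    R=np.array(c["R"]);d=R.T@np.array([(uv[0]-c["cx"])/c["fx"],(uv[1]-c["cy"])/c["fy"],1]);o=-R.T@np.array(c["t"]);return o+d*(z-o[2])/d[2]
def box(x0,x1,y0,y1,z0,z1): return [(x,y,z) for x in(x0,x1) for y in(y0,y1) for z in(z0,z1)]
def prism(poly,z0,z1): return [(x,y,z) for x,y in poly for z in(z0,z1)]
CAR=[box(-.075,.075,-.055,.055,0,.032)]
INS=[box(-.048,.048,-.033,.033,0,.014),box(-.025,.025,-.008,.008,.014,.04)]
SPA=[box(-.062,.062,-.024,.024,0,.014),box(-.025,.025,-.008,.008,.014,.04)]
DOCK=[box(.075,.087,-.07,.07,0,.028)]+[prism([(-.03,s*.058),(.075,s*.058),(.075,s*.07),(-.03,s*.07)],0,.028) for s in(1,-1)]+[prism([(-.03,s*.058),(-.07,s*.0675),(-.07,s*.0795),(-.03,s*.07)],0,.028) for s in(1,-1)]
def place(P,x):
    c,s=np.cos(x[2]),np.sin(x[2]);P=np.array(P,float);return np.c_[c*P[:,0]-s*P[:,1]+x[0],s*P[:,0]+c*P[:,1]+x[1],P[:,2]]
def render(c,parts,x,roi):
    u,v,w,h=roi;m=np.zeros((h*SS,w*SS),np.uint8)
    for P in parts:
        q=(proj(c,place(P,x))-[u,v]+.5)*SS
        cv2.fillConvexPoly(m,cv2.convexHull(np.round(q*16).astype(np.int32)),1,shift=4)
    return cv2.resize(m.astype(np.float32),(w,h),interpolation=cv2.INTER_AREA)
def fit(cams,masks,parts,x0,pad=25,only=None):
    rois=[]
    for c in cams:
        q=np.vstack([proj(c,place(P,x0)) for P in parts]);a=np.maximum(q.min(0)-pad,0).astype(int);b=np.minimum(q.max(0)+pad,[640,480]).astype(int);rois.append((*a,*(b-a)))
    def cost(x):
        e=0
        for c,m,r in zip(cams,masks,rois):
            mm=m[r[1]:r[1]+r[3],r[0]:r[0]+r[2]];e+=np.abs(render(c,parts,x,r)-mm).sum()/max(mm.sum(),1)
        return e
    S=[x0]+[x0+np.r_[d,a] for d,a in((np.array([.012,.012]),.12),(np.array([-.012,.012]),-.12))]
    x=x0
    for k in(1,.3,.1):
        r=minimize(cost,x,method="Nelder-Mead",options=dict(initial_simplex=[x,x+k*np.array([.012,0,.1]),x+k*np.array([0,.012,-.1]),x+k*np.array([-.01,-.01,.1])],xatol=1e-4,fatol=1e-4));x=r.x
    return r.x,r.fun
E
python3 - <<'E'
from h import *
from rig import env
t=cv2.imread("pics/top0.png");s=cv2.imread("pics/scene0.png");c=env.calibration("top");cs=env.calibration("scene")
for n,p in dict(carrier_rim=(305,262),pocket=(335,246),ins=(420,228),insrib=(432,225),spare=(422,278),dockstop=(112,235),dockrail=(150,206),bench=(270,320),bench2=(250,200),shadow=(70,300)).items(): print(n,t[p[1],p[0]])
for n,p in dict(carrier=(262,240),side=(290,248),pocket=(295,222),ins=(185,210),dock=(500,380),dock2=(530,350),bench=(350,280)).items(): print(n,s[p[1],p[0]])
for n,p,z in [("j1",(226,186),.085),("j2",(208,288),.085),("j3",(344,150),.085),("j4",(501,246),.085),("car",(336,246),.032),("ins",(428,228),.014),("spare",(428,288),.014),("dockstop",(114,229),.028),("mouth1",(186,206),.028),("mouth2",(176,267),.028)]: print(n,unproj(c,p,z).round(3))
for n,p,z in [("j1",(377,320),.085),("j2",(443,230),.085),("j3",(227,290),.085),("j4",(150,138),.085)]: print(n,unproj(cs,p,z).round(3))
cv2.imwrite("pics/crop.png",np.vstack([cv2.resize(t[180:300,90:250],(800,600),interpolation=cv2.INTER_CUBIC)]))
E
```

```text
carrier_rim [157 173 171]
pocket [ 94 102 104]
ins [87 93 96]
insrib [85 92 95]
spare [62 67 70]
dockstop [142 152 167]
dockrail [ 88  94 104]
bench [114 121 126]
bench2 [79 84 87]
shadow [108 116 120]
carrier [163 187 185]
side [82 93 93]
pocket [116 118 120]
ins [115 118 119]
dock [193 199 211]
dock2 [187 193 206]
bench [159 163 166]
j1 [0.653 0.099 0.085]
j2 [0.434 0.125 0.085]
j3 [ 0.738 -0.155  0.085]
j4 [ 0.529 -0.486  0.085]
car [ 0.534 -0.141  0.032]
ins [ 0.582 -0.352  0.014]
spare [ 0.445 -0.347  0.014]
dockstop [0.567 0.358 0.028]
mouth1 [0.623 0.2   0.028]
mouth2 [0.483 0.213 0.028]
j1 [0.664 0.105 0.085]
j2 [0.444 0.131 0.085]
j3 [ 0.745 -0.149  0.085]
j4 [ 0.539 -0.483  0.085]
```

View pics/crop.png

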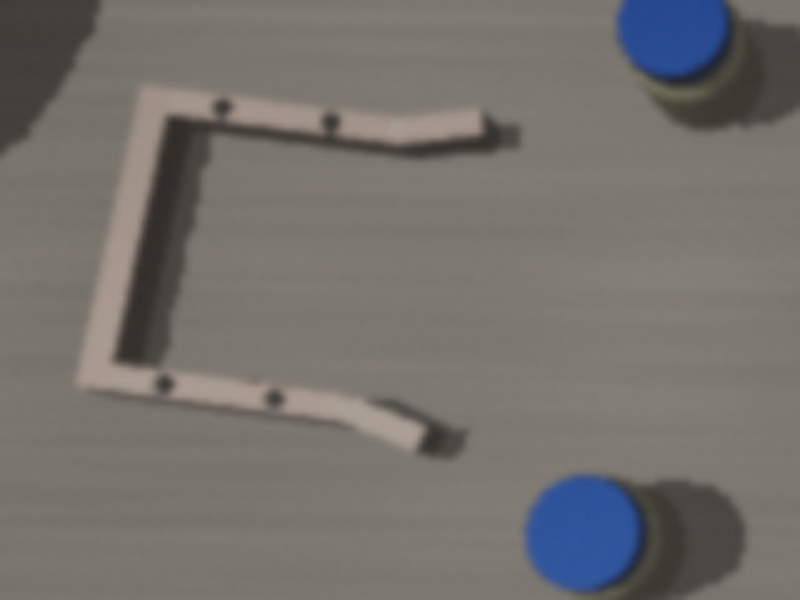

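```bash
cat >> h.py <<'E'
def masks(im):
    f=cv2.GaussianBlur(im,(3,3),0).astype(float);b,g,r=f[...,0],f[...,1],f[...,2]
    dock=((r-g)/r>.052)&(r>50)&((r-g)/r<.15)
    car=((g-r)/r>-.008)&(r>40)&(b<g*1.02)
    return dock.astype(np.float32),car.astype(np.float32)
def fill(m,x,y):
    m=cv2.morphologyEx((m>0).astype(np.uint8),cv2.MORPH_OPEN,np.ones((3,3)));cs,_=cv2.findContours(m,cv2.RETR_EXTERNAL,cv2.CHAIN_APPROX_NONE)
    k=[q for q in cs if cv2.pointPolygonTest(q,(float(x),float(y)),False)>=0 and cv2.contourArea(q)>200]; o=np.zeros_like(m);cv2.drawContours(o,k,-1,1,-1);return o.astype(np.float32)
def outline(im,c,parts,x,col=(0,255,0)):
    for P in parts: cv2.polylines(im,[cv2.convexHull(np.round(proj(c,place(P,x))*16).astype(np.int32))],True,col,1,shift=4)
E
python3 - <<'E'
from h import *
from rig import env
I=[cv2.imread(f"pics/{n}0.png") for n in("top","scene")];C=[env.calibration(n) for n in("top","scene")]
M=[masks(i) for i in I]
x0=np.array([.534,-.141,np.arctan2(1,3)+np.pi/2-.6]);x0=np.array([.534,-.141,-1.57+.24+3.14])
F=[fill(m[1],*q) for m,q in zip(M,[(336,246),(295,225)])]
print([f.sum() for f in F])
rx=[]
for sel in([0],[1],[0,1]):
    for y in(x0[2],-x0[2]+3.1416):
        print("car",sel,*[np.round(q,4) for q in fit([C[k] for k in sel],[F[k] for k in sel],CAR,np.r_[x0[:2],y])])
D=[m[0] for m in M]
for sel in([0],[1],[0,1]):
    for y in(1.45,1.69):
        print("dock",sel,*[np.round(q,4) for q in fit([C[k] for k in sel],[D[k] for k in sel],DOCK,np.array([.56,.28,y]),pad=12)])
# caps
for i,c in zip(I,C):
    h=cv2.cvtColor(i,cv2.COLOR_BGR2HSV);m=((h[...,0]>100)&(h[...,0]<125)&(h[...,1]>150)).astype(np.uint8)
    n,l,st,ce=cv2.connectedComponentsWithStats(m)
    for k in range(1,n):
        w=unproj(c,ce[k],.08)
        if st[k,4]>100 and -.52<w[1]<.2 and w[0]>.4: print("cap",st[k,4],w.round(3))
E
```

```text
[np.float32(3356.0), np.float32(3986.0)]
car [0] [ 0.5374 -0.1337  1.8958] 0.0265
car [0] [ 0.5373 -0.1337  1.8964] 0.0266
car [1] [ 0.5333 -0.1367  1.8876] 0.0794
car [1] [ 0.5332 -0.1371  1.884 ] 0.0793
car [0, 1] [ 0.5359 -0.1349  1.9013] 0.1443
car [0, 1] [ 0.5361 -0.1347  1.8986] 0.1444
dock [0] [0.5644 0.2804 1.4607] 0.174
dock [0] [0.5645 0.2802 1.4571] 0.1746
dock [1] [0.5617 0.2773 1.4544] 0.2414
dock [1] [0.5624 0.2772 1.4551] 0.2409
dock [0, 1] [0.5639 0.2779 1.4572] 0.4405
dock [0, 1] [0.564  0.2776 1.4536] 0.44
cap 328 [ 0.742 -0.154  0.08 ]
cap 337 [0.658 0.104 0.08 ]
cap 393 [ 0.534 -0.491  0.08 ]
cap 378 [0.438 0.13  0.08 ]
cap 370 [ 0.536 -0.49   0.08 ]
cap 457 [0.439 0.13  0.08 ]
cap 523 [ 0.743 -0.153  0.08 ]
cap 562 [0.659 0.104 0.08 ]
```

```bash
cat >> h.py <<'E'
def goto(env,xyz,yaw):
    s=env.state();w,x,y,z=s["orientation"];R=Rn.from_quat([x,y,z,w]);p=np.array(s["ee_pos"])
    T=Rn.from_euler("z",yaw)*Rn.from_euler("x",np.pi)
    d=(R.inv().apply(np.array(xyz)-p))/.02;r=(R.inv()*T).as_rotvec()/.15
    d2=(T.inv().apply(np.array(xyz)-p))/.02
    print("t",round(s["time"],2),"shift now-axes",d.round(2),"| target-axes",d2.round(2),"rot",r.round(2),"pos",p.round(4),"yaw",round(np.arctan2(*R.as_matrix()[[1,0],0]),4),"F",np.round(s["ft_force"],1),"w",round(s["gripper_width"],3))
E
python3 - <<'E'
from h import *
from rig import env
I=[cv2.imread(f"pics/{n}0.png") for n in("top","scene")];C=[env.calibration(n) for n in("top","scene")]
P=np.array([.536,-.135]);y=1.897
w=P-.063*np.array([np.cos(y),np.sin(y)]);print(w)
goto(env,[*w,.15],y-np.pi/2)
# insert by local darkness
for x0,parts,nm in((np.array([.582,-.352,0.]),INS,"ins"),(np.array([.445,-.347,0.]),SPA,"spare")):
  F=[]
  for im,c in zip(I,C):
    u,v=proj(c,[[x0[0],x0[1],.014]])[0].astype(int)
    g=cv2.GaussianBlur(cv2.cvtColor(im,cv2.COLOR_BGR2GRAY),(3,3),0);a=g[v-45:v+45,u-45:u+45]
    th,_=cv2.threshold(a,0,255,cv2.THRESH_OTSU);m=(g<th);F.append(fill(m,u,v))
  print(nm,[f.sum() for f in F])
  for sel in([0],[1],[0,1]):
    b=min((fit([C[k] for k in sel],[F[k] for k in sel],parts,np.r_[x0[:2],a],pad=10) for a in np.arange(0,3.1,.4)),key=lambda q:q[1]);print(nm,sel,b[0].round(4),round(b[1],3))
E
```

```text
[ 0.5561883  -0.19467774]
t 0.1 shift now-axes [ 24.57 -12.48   4.76] | target-axes [ 25.47 -10.52   4.74] rot [-0.01 -0.   -0.52] pos [ 0.141  -0.5572  0.2449] yaw 0.2478 F [ 0.5  0.1 -0.6] w 1.001
ins [np.float32(1292.0), np.float32(1394.0)]
ins [0] [ 0.5832 -0.3497  2.6226] 0.038
ins [1] [ 0.5863 -0.351   2.6334] 0.045
ins [0, 1] [ 0.5842 -0.35    2.6346] 0.118
spare [np.float32(1290.0), np.float32(1130.0)]
spare [0] [ 0.4524 -0.3445  0.2205] 0.024
spare [1] [ 0.4486 -0.346   3.3585] 0.043
spare [0, 1] [ 0.447  -0.346   0.2164] 0.083
```

```bash
python3 -m creep '[[0,0,0,0,0,-0.52],[1,-0.4,0.1,0,0,0],[1,-0.4,0.1,0,0,0],[1,-0.4,0.1,0,0,0],[1,-0.4,0.1,0,0,0],[1,-0.4,0.1,0,0,0],[1,-0.4,0.1,0,0,0],[1,-0.4,0.1,0,0,0]]' -1 60 && python3 -m creep '[[1,-0.4,0.1,0,0,0],[1,-0.4,0.1,0,0,0],[1,-0.4,0.1,0,0,0],[1,-0.4,0.1,0,0,0],[1,-0.4,0.1,0,0,0],[1,-0.4,0.1,0,0,0],[1,-0.4,0.1,0,0,0],[1,-0.4,0.1,0,0,0]]' && python3 -m creep '[[1,-0.45,0.1,0,0,0],[1,-0.45,0.1,0,0,0],[1,-0.45,0.1,0,0,0],[1,-0.45,0.1,0,0,0],[1,-0.45,0.1,0,0,0],[1,-0.45,0.1,0,0,0],[1,-0.45,0.1,0,0,0],[1,-0.45,0.1,0,0,0]]' && python3 -m creep '[[1,-0.4,0,0,0,0],[1,-0.4,0,0,0,0],[0.5,-0.2,0,0,0,0],[0,0,0,0,0,0],[0,0,0,0,0,0]]'
cat >> h.py <<'E'
def wcam(env):
    s=env.state();im=env.read_camera("wrist");c=env.calibration("wrist");w,x,y,z=s["orientation"]
    T=np.eye(4);T[:3,:3]=Rn.from_quat([x,y,z,w]).as_matrix();T[:3,3]=s["ee_pos"];c["Ti"]=np.linalg.inv(T@c["hand_eye"]);return im,c
_pr=proj
def proj(c,P):
    if "Ti" not in c: return _pr(c,P)
    P=np.asarray(P,float);p=P@c["Ti"][:3,:3].T+c["Ti"][:3,3];r=np.hypot(p[:,0],p[:,1])+1e-9;k=c["fx"]*np.arctan2(r,p[:,2])/r
    return np.c_[p[:,0]*k+c["cx"],p[:,1]*k+c["cy"]]
E
python3 - <<'E'
from h import *
from rig import env
im,c=wcam(env);cv2.imwrite("pics/w1raw.png",im);np.save("pics/w1.npy",c["Ti"])
goto(env,[.556,-.195,.036],1.897-np.pi/2)
outline(im,c,CAR,[.536,-.135,1.897]);outline(im,c,[box(-.051,.051,-.036,.036,.032,.032)],[.536,-.135,1.897],(0,0,255));outline(im,c,INS,[.584,-.35,2.63])
cv2.imwrite("pics/w1.png",im)
E
```

```text
time: 0.9
ee_pos: [0.2563, -0.4588, 0.231]
orientation: [-0.0, 0.987, 0.162, -0.0]
ft_force: [-0.4, 1.1, 0.7]
gripper_width: 1.0
finger_force: 0.0
time: 1.7
ee_pos: [0.3874, -0.347, 0.215]
orientation: [-0.0, 0.987, 0.162, -0.0]
ft_force: [-0.6, -1.2, 0.1]
gripper_width: 1.001
finger_force: 0.0
time: 2.5
ee_pos: [0.5159, -0.2275, 0.199]
orientation: [-0.0, 0.987, 0.162, -0.0]
ft_force: [-1.0, -0.4, -0.2]
gripper_width: 1.001
finger_force: 0.0
time: 3.0
ee_pos: [0.5556, -0.1941, 0.1992]
orientation: [0.0, 0.987, 0.162, -0.0]
ft_force: [-0.4, -0.3, -0.0]
gripper_width: 0.997
finger_force: 0.0
t 3.05 shift now-axes [0.02 0.04 8.16] | target-axes [0.01 0.04 8.16] rot [ 0.    0.   -0.01] pos [ 0.5555 -0.1944  0.1993] yaw 0.3246 F [-0.5 -0.1 -0.1] w 1.003
```

View pics/w1.png

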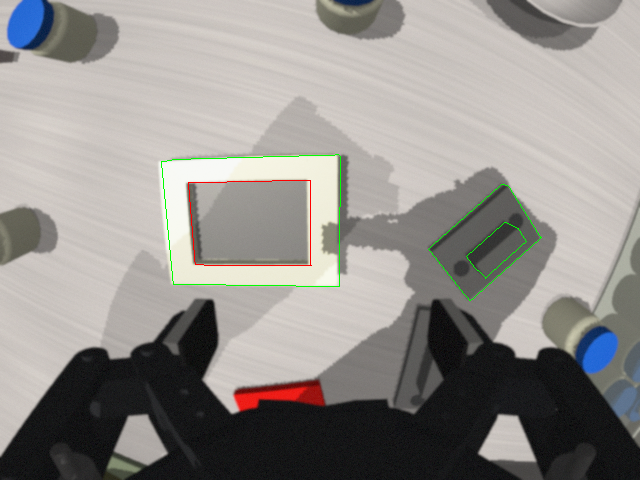

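```bash
python3 -m creep '[[0,0,1,0,0,0],[0,0,1,0,0,0],[0,0,1,0,0,0],[0,0,1,0,0,0],[0,0,1,0,0,0],[0,0,1,0,0,0],[0,0,1,0,0,0],[0,0,1,0,0,0]]' -1 60 && python3 -m creep '[[0,0,0.25,0,0,0],[0,0,0,0,0,0]]' && python3 -m creep '[[0,0,0,0,0,0],[0,0,0,0,0,0],[0,0,0,0,0,0],[0,0,0,0,0,0],[0,0,0,0,0,0],[0,0,0,0,0,0]]' 1 60
python3 - <<'E'
from h import *
from rig import env
im,c=wcam(env);goto(env,[.556,-.195,.034],.326)
outline(im,c,CAR,[.536,-.135,1.897]);cv2.imwrite("pics/w2.png",im)
E
```

```text
time: 3.85
ee_pos: [0.5557, -0.1944, 0.0387]
orientation: [0.0, 0.987, 0.162, -0.0]
ft_force: [-0.0, 0.6, -0.0]
gripper_width: 0.999
finger_force: 0.0
time: 4.05
ee_pos: [0.5558, -0.1939, 0.0342]
orientation: [-0.0, 0.987, 0.162, -0.0]
ft_force: [0.9, 1.2, 0.7]
gripper_width: 0.998
finger_force: 0.0
time: 4.65
ee_pos: [0.5565, -0.1935, 0.0349]
orientation: [0.0, 0.987, 0.162, 0.0]
ft_force: [-1.7, 0.7, 9.6]
gripper_width: 0.262
finger_force: 59.8
t 4.7 shift now-axes [-0.05  0.06  0.05] | target-axes [-0.05  0.06  0.05] rot [ 0. -0. -0.] pos [ 0.5565 -0.1935  0.0349] yaw 0.3258 F [-1.3 -0.4  9.2] w 0.264
```

View pics/w2.png

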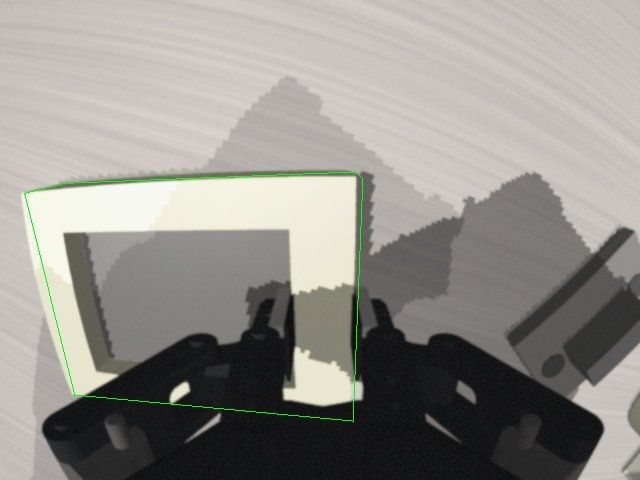

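```bash
python3 -m creep '[[0,0,0,0,0,0.366],[0,0,0,0,0,0.366],[0,0,0,0,0,0.366],[0,0,0,0,0,0.366],[0,0,0,0,0,0.366],[0,0,0,0,0,0.366],[0,0,0,0,0,0.366],[0,0,0,0,0,0.366]]' 1 60
python3 - <<'E'
from h import *
from rig import env
y=1.457;d=np.array([np.cos(y),np.sin(y)]);D=np.array([.5635,.2785])
goto(env,[*(D-.363*d),.0345],y-np.pi/2)
goto(env,[*(D-.063*d),.0345],y-np.pi/2)
im,c=wcam(env);cv2.imwrite("pics/w3r.png",im)
g=goto
s=env.state();p=np.array(s["ee_pos"][:2]);f=fill(masks(im)[1],200,180);print(f.sum())
C=[env.calibration(n) for n in("top","scene")];J=[env.read_camera(n) for n in("top","scene")]
x0=np.r_[p+.063*d,y]
for n,k in(("top",0),("scene",1)):
    u=proj(C[k],[[*(x0[:2]+.04*d),.032]])[0]; u=proj(C[k],[[*(x0[:2]+.063*d),.032]])[0]
    F=fill(masks(J[k])[1],*u);print(n,F.sum(),*[np.round(q,4) for q in fit([C[k]],[F],CAR,x0)])
outline(im,c,CAR,x0);cv2.imwrite("pics/w3.png",im)
E
```

```text
time: 5.5
ee_pos: [0.556, -0.1933, 0.0349]
orientation: [-0.0, 0.998, -0.057, -0.0]
ft_force: [-5.9, 1.4, 12.7]
gripper_width: 0.264
finger_force: 60.3
t 5.5 shift now-axes [-2.31 -5.33  0.02] | target-axes [-2.31 -5.33  0.02] rot [-0.    0.   -0.01] pos [ 0.556  -0.1933  0.0349] yaw -0.115 F [-5.9  1.4 12.7] w 0.264
t 5.5 shift now-axes [-2.330e+00 -2.033e+01  2.000e-02] | target-axes [-2.310e+00 -2.033e+01  2.000e-02] rot [-0.    0.   -0.01] pos [ 0.556  -0.1933  0.0349] yaw -0.115 F [-5.9  1.4 12.7] w 0.264
0.0
top 42035.0 [ 0.5068 -0.1581  1.4819] 0.7331
scene 2742.0 [ 0.5613 -0.1322  1.4675] 0.5969
```

View pics/w3.png

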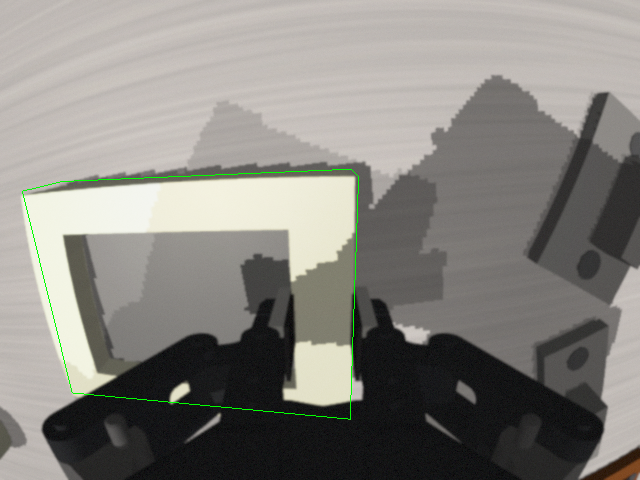

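```bash
python3 -m creep '[[-0.29,-0.66,0,0,0,0],[-0.29,-0.66,0,0,0,0],[-0.29,-0.66,0,0,0,0],[-0.29,-0.66,0,0,0,0],[-0.29,-0.67,0,0,0,0],[-0.29,-0.67,0,0,0,0],[-0.29,-0.67,0,0,0,0],[-0.29,-0.67,0,0,0,0]]' 1 60 && python3 -m creep '[[0,-0.8,0,0,0,0],[0,-0.8,0,0,0,0],[0,-0.8,0,0,0,0],[0,-0.8,0,0,0,0],[0,-0.8,0,0,0,0],[0,-0.8,0,0,0,0],[0,-0.8,0,0,0,0],[0,-0.8,0,0,0,0]]'
python3 - <<'E'
from h import *
from rig import env
y=1.457;d=np.array([np.cos(y),np.sin(y)]);D=np.array([.5635,.2785])
im,c=wcam(env);cv2.imwrite("pics/w4r.png",im);goto(env,[*(D-.063*d),.0345],y-np.pi/2)
p=np.array(env.state()["ee_pos"][:2]);q=p-D;print("along",q@d+.063,"lat",q@[-d[1],d[0]])
m=masks(im)[0]
for yy in(1.42,1.5): print(*[np.round(k,4) for k in fit([c],[m],DOCK,np.r_[D,yy],pad=10)])
outline(im,c,CAR,np.r_[p+.063*d,y]);outline(im,c,DOCK,np.r_[D,y],(0,0,255));cv2.imwrite("pics/w4.png",im)
E
```

```text
time: 6.45
ee_pos: [0.523, -0.0832, 0.0349]
orientation: [0.001, 0.998, -0.057, 0.001]
ft_force: [2.3, -7.9, 3.9]
gripper_width: 0.257
finger_force: 59.9
time: 7.25
ee_pos: [0.5372, 0.0436, 0.0349]
orientation: [0.001, 0.998, -0.057, 0.001]
ft_force: [0.2, -10.8, 8.1]
gripper_width: 0.26
finger_force: 60.4
t 7.3 shift now-axes [-0.01 -8.51  0.02] | target-axes [-0.02 -8.51  0.02] rot [ 0.   -0.01  0.01] pos [0.5375 0.0468 0.0349] yaw -0.1124 F [ 0.4 -5.2 11.5] w 0.258
along -0.1702051064907096 lat -0.0004613443953553585
[0.5633 0.2827 1.4447] 0.0873
[0.5635 0.2828 1.4417] 0.0871
```

View pics/w4.png

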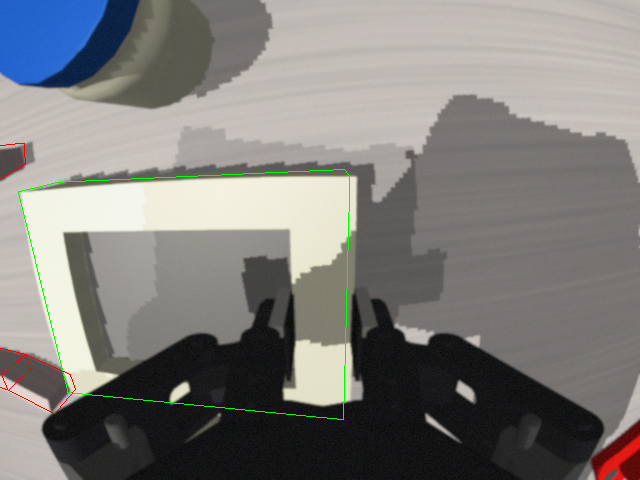

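```bash
python3 -m creep '[[0,-0.7,0,0,0,0],[0,-0.7,0,0,0,0],[0,-0.7,0,0,0,0],[0,-0.7,0,0,0,0],[0,-0.7,0,0,0,0],[0,-0.7,0,0,0,0]]' 1 60 && python3 -m creep '[[0,-0.5,0,0,0,0],[0,-0.5,0,0,0,0],[0,-0.5,0,0,0,0],[0,-0.5,0,0,0,0],[0,-0.5,0,0,0,0],[0,-0.5,0,0,0,0]]'
python3 - <<'E'
from h import *
from rig import env
y=1.457;d=np.array([np.cos(y),np.sin(y)]);D=np.array([.5635,.2785])
im,c=wcam(env);cv2.imwrite("pics/w5r.png",im);goto(env,[*(D-.063*d),.0345],y-np.pi/2)
p=np.array(env.state()["ee_pos"][:2]);q=p-D;print("along",q@d+.063,"lat",q@[-d[1],d[0]])
E
```

```text
time: 7.9
ee_pos: [0.5467, 0.1269, 0.0349]
orientation: [0.001, 0.998, -0.057, 0.001]
ft_force: [-0.9, -12.5, 9.4]
gripper_width: 0.259
finger_force: 60.8
time: 8.5
ee_pos: [0.5535, 0.1863, 0.0349]
orientation: [0.001, 0.998, -0.057, 0.0]
ft_force: [-1.5, -11.7, 9.8]
gripper_width: 0.265
finger_force: 60.9
t 8.55 shift now-axes [-0.02 -1.39  0.02] | target-axes [-0.02 -1.39  0.02] rot [ 0.01 -0.01  0.  ] pos [0.5536 0.1883 0.0349] yaw -0.1133 F [ 0.4 -9.2 11.2] w 0.257
along -0.02773207348721013 lat -0.00041047793629798643
```

```bash
python3 -m creep '[[0,-0.25,0,0,0,0],[0,-0.25,0,0,0,0],[0,-0.25,0,0,0,0],[0,-0.25,0,0,0,0]]' 1 60 && python3 -m creep '[[0,-0.1,0,0,0,0],[0,-0.1,0,0,0,0]]'  && python3 -m creep '[[0,-0.1,0,0,0,0],[0,-0.1,0,0,0,0]]'
python3 - <<'E'
from h import *
from rig import env
y=1.457;d=np.array([np.cos(y),np.sin(y)]);D=np.array([.5635,.2785])
im,c=wcam(env);cv2.imwrite("pics/w5r.png",im);goto(env,[*(D-.063*d),.0345],y-np.pi/2)
p=np.array(env.state()["ee_pos"][:2]);q=p-D;print("along",q@d+.063,"lat",q@[-d[1],d[0]])
outline(im,c,CAR,np.r_[p+.06*d,y]);outline(im,c,DOCK,np.r_[D,y],(0,0,255));cv2.imwrite("pics/w6.png",im)
E
```

```text
time: 8.95
ee_pos: [0.5558, 0.2059, 0.0349]
orientation: [0.001, 0.998, -0.057, 0.0]
ft_force: [-1.3, -11.6, 10.4]
gripper_width: 0.261
finger_force: 60.9
time: 9.15
ee_pos: [0.5563, 0.2098, 0.0349]
orientation: [0.001, 0.998, -0.057, 0.0]
ft_force: [-1.3, -12.7, 11.1]
gripper_width: 0.264
finger_force: 60.9
time: 9.35
ee_pos: [0.5567, 0.2137, 0.0349]
orientation: [0.001, 0.998, -0.057, 0.0]
ft_force: [-2.4, -12.0, 10.7]
gripper_width: 0.262
finger_force: 60.9
t 9.4 shift now-axes [-0.03 -0.09  0.02] | target-axes [-0.03 -0.09  0.02] rot [ 0.01 -0.01 -0.  ] pos [0.5567 0.2141 0.0349] yaw -0.1145 F [ -1.2 -11.5  11.1] w 0.263
along -0.0017305960449006813 lat -0.0005639663553690649
```

View pics/w6.png

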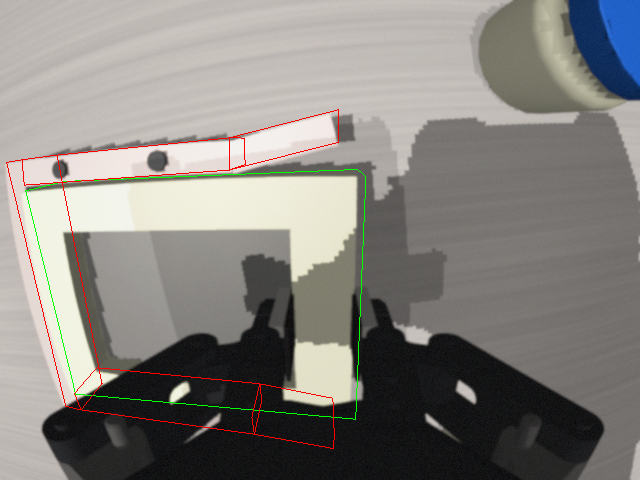

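```bash
for i in 1; do python3 -m creep '[[0,-0.1,0,0,0,0],[0,-0.1,0,0,0,0]]'  && python3 -m creep '[[0,-0.05,0,0,0,0],[0,-0.05,0,0,0,0]]'; done
```

```text
time: 9.6
ee_pos: [0.5568, 0.2149, 0.0349]
orientation: [0.003, 0.998, -0.058, -0.0]
ft_force: [-7.7, -34.1, 18.5]
gripper_width: 0.258
finger_force: 61.9
time: 9.8
ee_pos: [0.5568, 0.215, 0.0349]
orientation: [0.005, 0.998, -0.059, -0.001]
ft_force: [-10.1, -41.6, 22.5]
gripper_width: 0.265
finger_force: 62.3
```

```bash
python3 -m creep '[[0,0.15,0,0,0,0],[0,0,0,0,0,0]]' && python3 -m creep '[[0,0,0,0,0,0],[0,0,0,0,0,0],[0,0,0,0,0,0],[0,0,0,0,0,0],[0,0,0,0,0,0]]' -1 && python3 -m creep '[[0,0,-1,0,0,0],[0,0,-1,0,0,0],[0,0,-1,0,0,0],[0,0,-1,0,0,0],[0,0,-1,0,0,0],[0,0,-1,0,0,0],[0,0,-1,0,0,0],[0,0,0,0,0,0]]'
cat >> h.py <<'E'
def dockcheck(env,D=(.5635,.2785),y=1.457,save=None):
    im,c=wcam(env);raw=im.copy()
    dm,cm=masks(im);x0=np.r_[D,y]
    print("dock",*[np.round(k,4) for k in fit([c],[dm],DOCK,x0,pad=8)])
    u=proj(c,[place([(.063,0,.032)],x0)[0]])[0];F=fill(cm,*u);print(F.sum(),"car",*[np.round(k,4) for k in fit([c],[F],CAR,x0,pad=8)])
    if save: outline(im,c,CAR,x0);outline(im,c,DOCK,x0,(0,0,255));cv2.imwrite(save,im);cv2.imwrite(save[:-4]+"r.png",raw)
E
python3 - <<'E'
from h import *
from rig import env
goto(env,[.556,.215,.18],-.114)
dockcheck(env,save="pics/w7.png")
E
```

```text
time: 10.0
ee_pos: [0.5568, 0.2147, 0.0349]
orientation: [0.002, 0.998, -0.058, -0.0]
ft_force: [-5.4, -22.5, 14.5]
gripper_width: 0.261
finger_force: 61.4
time: 10.5
ee_pos: [0.5566, 0.2189, 0.0343]
orientation: [-0.0, 0.998, -0.057, 0.0]
ft_force: [0.3, -0.1, -0.0]
gripper_width: 1.0
finger_force: 0.0
time: 11.3
ee_pos: [0.5574, 0.219, 0.1767]
orientation: [-0.001, 0.998, -0.057, 0.002]
ft_force: [-0.1, 0.3, -0.5]
gripper_width: 0.999
finger_force: 0.0
t 11.3 shift now-axes [-0.05  0.2  -0.17] | target-axes [-0.05  0.21 -0.17] rot [-0.01 -0.02  0.  ] pos [0.5574 0.219  0.1767] yaw -0.1133 F [-0.1  0.3 -0.5] w 0.999
dock [0.5547 0.2675 1.5756] 3.9847
5890.0 car [ 0.4725  0.5024 -1.764 ] 1.0
```

View pics/w7r.png

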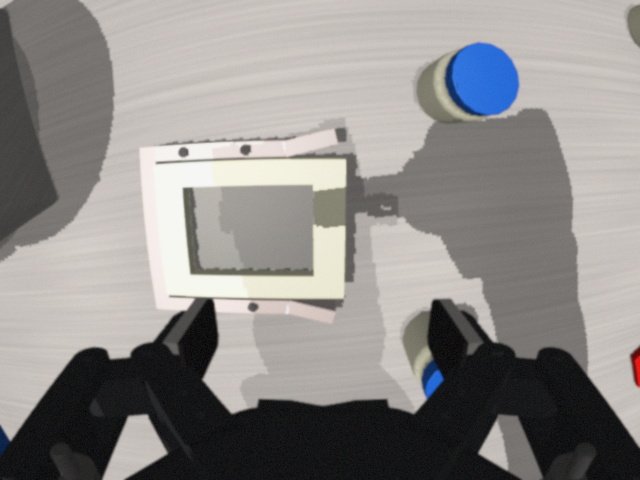

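Run:
```python
from h import *
from rig import env
im=cv2.imread("pics/w7r.png")
for p in[(330,205),(330,260),(250,220),(210,240),(187,230),(250,272),(220,168),(180,155),(150,230),(176,230),(215,272)]: print(p,im[p[1],p[0]])
```

```text
(330, 205) [116 131 133]
(330, 260) [213 233 235]
(250, 220) [149 154 156]
(210, 240) [169 174 177]
(187, 230) [ 90 102 102]
(250, 272) [ 88 102 102]
(220, 168) [228 244 245]
(180, 155) [135 137 139]
(150, 230) [233 237 245]
(176, 230) [243 247 246]
(215, 272) [ 91 104 104]
```

```bash
cat >> h.py <<'E'
from scipy.optimize import least_squares
def cross(g,line,lo,hi,axis,fall,th):
    v=(g[line,lo:hi] if axis==0 else g[lo:hi,line]).astype(float)
    for k in range(len(v)-1):
        if (fall and v[k]>=th>v[k+1]) or (not fall and v[k]<th<=v[k+1]): return lo+k+(v[k]-th)/(v[k]-v[k+1])
def pocket(env,x0=(.5635,.2785,1.457),z=.032):
    im,c=wcam(env);g=im.min(2);x0=np.array(x0);E={}
    H=np.array([[-.051,-.036],[.051,-.036],[.051,.036],[-.051,.036]])
    def pts(x,k,t):  # edge k at param t
        a,b=H[k],H[(k+1)%4];return proj(c,place(np.c_[a+np.outer(t,b-a),np.full(len(t),z)],x))
    t=np.linspace(.12,.88,25);obs=[]
    blur=cv2.GaussianBlur(im,(3,3),0).astype(float).min(2)
    for k in range(4):
        p=pts(x0,k,t);cen=pts(x0,0,np.array([.5]))*0+proj(c,place([[0,0,z]],x0))
        tan=(p[-1]-p[0])/np.linalg.norm(p[-1]-p[0]);n=np.array([-tan[1],tan[0]])
        if n@(p[12]-cen[0])<0:n=-n
        for q in p:
            s=np.arange(-9,9,.25);L=q+np.outer(s,n);v=cv2.remap(blur.astype(np.float32),L[:,0].astype(np.float32)[None],L[:,1].astype(np.float32)[None],cv2.INTER_LINEAR)[0]
            d=np.convolve(v,[1]*4+[0]+[-1]*4,"valid");j=d.argmax()
            if d[j]>120: obs.append((k,*L[j+4]))
    obs=np.array(obs)
    def res(x):
        r=[]
        for k in range(4):
            o=obs[obs[:,0]==k,1:]
            if len(o):
                p=pts(x,k,np.array([0,.5,1]));f=[np.polyfit(p[:,i],p[:,1-i],2) for i in(0,1)]
                i=0 if abs(p[2]-p[0])[0]>abs(p[2]-p[0])[1] else 1
                r.append(o[:,1-i]-np.polyval(f[i],o[:,i]))
        return np.concatenate(r)
    S=least_squares(res,x0,loss="soft_l1",f_scale=.5,x_scale=[.01,.01,.1]);print("pocket",S.x.round(4),"rms px",np.sqrt(np.mean(np.minimum(S.fun**2,4))).round(2),[int((obs[:,0]==k).sum()) for k in range(4)]);return S.x
E
python3 - <<'E'
from h import *
from rig import env
x=pocket(env)
y=1.457;d=np.array([np.cos(y),np.sin(y)])
goto(env,[*(np.array([.5635,.2785])-.135*d),.08],y-np.pi/2)
goto(env,[*(np.array([.5635,.2785])-.135*d),.031],y-np.pi/2)
E
```

```text
pocket [0.5638 0.2774 1.4573] rms px 0.25 [0, 25, 25, 4]
t 11.4 shift now-axes [0.   3.75 4.72] | target-axes [0.01 3.75 4.72] rot [-0. -0.  0.] pos [0.5565 0.2188 0.1743] yaw -0.1132 F [-0.5  0.6 -0.1] w 0.997
t 11.4 shift now-axes [0.   3.75 7.17] | target-axes [0.01 3.75 7.17] rot [-0. -0.  0.] pos [0.5565 0.2188 0.1743] yaw -0.1132 F [-0.5  0.6 -0.1] w 0.997
```

```bash
python3 -m creep '[[0,0.94,0,0,0,0],[0,0.94,0,0,0,0],[0,0.94,0,0,0,0],[0,0.93,0,0,0,0],[0,0,1,0,0,0],[0,0,1,0,0,0],[0,0,1,0,0,0],[0,0,1,0,0,0]]' 1 60 && python3 -m creep '[[0,0,1,0,0,0],[0,0,1,0,0,0],[0,0,1,0,0,0],[0,0,0.17,0,0,0],[0,-0.5,0,0,0,0],[0,-0.5,0,0,0,0],[0,-0.5,0,0,0,0],[0,-0.2,0,0,0,0]]' && python3 -m creep '[[0,-0.1,0,0,0,0],[0,-0.1,0,0,0,0],[0,-0.1,0,0,0,0]]' && python3 -m creep '[[0,-0.1,0,0,0,0],[0,-0.1,0,0,0,0]]'
```

```text
time: 12.2
ee_pos: [0.5476, 0.1441, 0.0928]
orientation: [0.0, 0.998, -0.057, -0.001]
ft_force: [0.4, -0.4, -1.4]
gripper_width: -0.001
finger_force: 0.0
time: 13.0
ee_pos: [0.5521, 0.18, 0.0315]
orientation: [-0.001, 0.998, -0.056, 0.0]
ft_force: [0.1, 0.4, -0.1]
gripper_width: 0.001
finger_force: 0.0
time: 13.3
ee_pos: [0.5527, 0.1838, 0.0311]
orientation: [0.0, 0.998, -0.057, 0.0]
ft_force: [-1.2, -0.1, 0.3]
gripper_width: 0.0
finger_force: 0.0
time: 13.5
ee_pos: [0.5531, 0.1879, 0.0309]
orientation: [-0.0, 0.998, -0.057, -0.0]
ft_force: [0.4, 1.0, 0.4]
gripper_width: 0.004
finger_force: 0.0
```

```bash
python3 -m creep '[[0,-0.1,0,0,0,0],[0,-0.1,0,0,0,0]]' && python3 -m creep '[[0,-0.1,0,0,0,0],[0,-0.1,0,0,0,0]]'
```

```text
time: 13.7
ee_pos: [0.5533, 0.1897, 0.0309]
orientation: [0.002, 0.998, -0.057, -0.0]
ft_force: [-4.1, -19.6, 4.8]
gripper_width: -0.002
finger_force: 10.3
time: 13.9
ee_pos: [0.5533, 0.1902, 0.0308]
orientation: [0.004, 0.998, -0.058, -0.001]
ft_force: [-10.1, -40.2, 12.4]
gripper_width: 0.001
finger_force: 20.5
```

```bash
python3 -m creep '[[0,0.5,0,0,0,0],[0,0,-1,0,0,0],[0,0,-1,0,0,0],[0,0,-1,0,0,0],[0,0,-1,0,0,0],[0,0,-1,0,0,0],[0,0,-1,0,0,0],[0,0,-1,0,0,0]]' && python3 -m creep '[[0,-0.5,-0.5,0,0,0],[0,0,0,0,0,0]]' -1
python3 - <<'E'
from h import *
from rig import env
pocket(env);pocket(env)
y=2.632
for yaw in(y,y-np.pi): goto(env,[.5845,-.35,.19],yaw)
E
```

```text
time: 14.7
ee_pos: [0.5528, 0.1859, 0.1718]
orientation: [-0.0, 0.998, -0.057, -0.0]
ft_force: [0.1, -0.3, 0.1]
gripper_width: -0.0
finger_force: 0.0
time: 14.9
ee_pos: [0.5543, 0.1971, 0.182]
orientation: [-0.001, 0.998, -0.056, 0.001]
ft_force: [0.8, 0.3, -0.5]
gripper_width: 0.335
finger_force: 0.0
pocket [0.5637 0.2775 1.4568] rms px 0.16 [0, 25, 25, 1]
pocket [0.5636 0.2774 1.4556] rms px 0.11 [0, 25, 25, 0]
t 15.0 shift now-axes [ 4.61 26.94 -0.48] | target-axes [-14.65 -23.07  -0.48] rot [ -0.    0.  -18.3] pos [0.5537 0.1957 0.1804] yaw -0.1132 F [-0.3 -0.7  0.4] w 0.507
t 15.0 shift now-axes [ 4.61 26.94 -0.48] | target-axes [14.65 23.07 -0.48] rot [0.   0.   2.64] pos [0.5537 0.1957 0.1804] yaw -0.1132 F [-0.3 -0.7  0.4] w 0.507
```

```bash
python3 -m creep '[[0.17,1,0,0,0,0],[0.17,1,0,0,0,0],[0.17,1,0,0,0,0],[0.17,1,0,0,0,0],[0.17,1,0,0,0,0],[0.17,1,0,0,0,0],[0.17,1,0,0,0,0],[0.17,1,0,0,0,0]]' -1 && python3 -m creep '[[0.17,1,0,0,0,0],[0.17,1,0,0,0,0],[0.17,1,0,0,0,0],[0.17,1,0,0,0,0],[0.17,1,0,0,0,0],[0.17,1,0,0,0,0],[0.17,1,0,0,0,0],[0.17,1,0,0,0,0]]' && python3 -m creep '[[0.17,1,0,0,0,0],[0.17,1,0,0,0,0],[0.17,1,0,0,0,0],[0.17,1,0,0,0,0],[0.17,1,0,0,0,0],[0.17,1,0,0,0,0],[0.17,1,0,0,0,0],[0.17,1,0,0,0,0]]' && python3 -m creep '[[0.17,1,0,0,0,0],[0.17,1,0,0,0,0],[0.17,0.94,0,0,0,0],[0,0,0,0,0,0.88],[0,0,0,0,0,0.88],[0,0,0,0,0,0.88],[0,0,0,0,0,0],[0,0,0,0,0,0]]'
python3 - <<'E'
from h import *
from rig import env
im,c=wcam(env);cv2.imwrite("pics/w8r.png",im);goto(env,[.5845,-.35,.032],-.51)
g=cv2.cvtColor(im,cv2.COLOR_BGR2GRAY);x0=np.array([.5845,-.35,2.632])
top=[box(-.048,.048,-.033,.033,.014,.014)]
u=proj(c,place([[.0,.02,.014],[.0,-.02,.014],[.06,0,0],[-.06,0,0],[0,.045,0],[0,-.045,0],[0,0,.04]],x0)).astype(int);print([int(g[v,w]) if 0<=v<480 and 0<=w<640 else None for w,v in u],u.tolist())
cv2.imwrite("pics/w8g.png",g)
outline(im,c,INS,x0);outline(im,c,top,x0,(0,0,255));outline(im,c,SPA,[.449,-.3455,.218]);cv2.imwrite("pics/w8.png",im)
E
```

```text
time: 15.8
ee_pos: [0.5624, 0.0324, 0.1801]
orientation: [0.0, 0.998, -0.057, -0.001]
ft_force: [-0.2, 0.5, 0.5]
gripper_width: 0.998
finger_force: 0.0
time: 16.6
ee_pos: [0.5712, -0.1295, 0.18]
orientation: [-0.0, 0.998, -0.057, -0.001]
ft_force: [-0.2, -0.5, -0.7]
gripper_width: 0.999
finger_force: 0.0
time: 17.4
ee_pos: [0.5801, -0.2914, 0.1798]
orientation: [-0.0, 0.998, -0.057, -0.001]
ft_force: [-0.0, -0.3, 0.2]
gripper_width: 0.999
finger_force: 0.0
time: 18.2
ee_pos: [0.5838, -0.35, 0.1801]
orientation: [-0.0, 0.968, -0.25, -0.001]
ft_force: [-0.5, -0.1, 0.0]
gripper_width: 0.993
finger_force: 0.0
t 18.25 shift now-axes [ 0.03 -0.01  7.42] | target-axes [ 0.02 -0.01  7.42] rot [-0.    0.    0.03] pos [ 0.5839 -0.35    0.1804] yaw -0.5058 F [ 0.6  0.3 -0.1] w 0.999
[160, 169, 189, 135, 196, 188, 163] [[347, 222], [297, 222], [322, 284], [322, 147], [375, 219], [269, 218], [322, 230]]
```

View pics/w8.png

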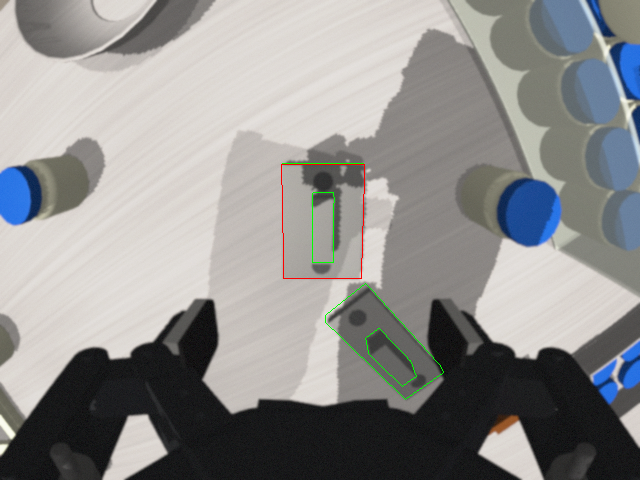

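```bash
python3 -m creep '[[0,0,1,0,0,0],[0,0,1,0,0,0],[0,0,1,0,0,0],[0,0,1,0,0,0],[0,0,1,0,0,0],[0,0,1,0,0,0],[0,0,1,0,0,0],[0,0,0.42,0,0,0.03]]' -1 60 && python3 -m creep '[[0,0,0,0,0,0],[0,0,0,0,0,0],[0,0,0,0,0,0],[0,0,0,0,0,0],[0,0,0,0,0,0],[0,0,0,0,0,0],[0,0,0,0,0,0]]' 1 60 && python3 -m creep '[[0,0,-0.5,0,0,0],[0,0,-1,0,0,0],[0,0,-1,0,0,0],[0,0,-1,0,0,0],[0,0,-1,0,0,0],[0,0,-1,0,0,0],[0,0,0,0,0,0],[0,0,0,0,0,0]]'
python3 - <<'E'
from h import *
from rig import env
goto(env,[.5637,.2775,.13],1.4568)
E
```

```text
time: 19.05
ee_pos: [0.5835, -0.3495, 0.0306]
orientation: [-0.001, 0.967, -0.253, -0.001]
ft_force: [-0.2, 0.1, 0.6]
gripper_width: 0.997
finger_force: 0.0
time: 19.75
ee_pos: [0.5846, -0.3501, 0.0333]
orientation: [0.0, 0.967, -0.254, 0.001]
ft_force: [-0.1, 0.2, 6.7]
gripper_width: 0.174
finger_force: 60.2
time: 20.55
ee_pos: [0.5841, -0.3498, 0.1426]
orientation: [-0.0, 0.967, -0.254, 0.0]
ft_force: [-0.4, -0.6, -2.4]
gripper_width: 0.168
finger_force: 59.0
t 20.55 shift now-axes [-16.31 -26.81   0.64] | target-axes [31.04 -4.58  0.63] rot [ -0.    -0.   -13.14] pos [ 0.5841 -0.3498  0.1426] yaw -0.5139 F [-0.4 -0.6 -2.4] w 0.168
```

```bash
python3 -m creep '[[0,0,0,0,0,-0.94],[0,0,0,0,0,-0.94],[0,0,0,0,0,-0.94],[0,0,0,0,0,-0.94],[0,0,0,0,0,-0.94],[0,0,0,0,0,-0.94],[0,0,0,0,0,-0.94]]' && python3 -m creep '[[0,0,0,0,0,-0.94],[0,0,0,0,0,-0.94],[0,0,0,0,0,-0.94],[0,0,0,0,0,-0.94],[0,0,0,0,0,-0.94],[0,0,0,0,0,-0.94],[0,0,0,0,0,-0.92],[0,0,0,0,0,0]]'
python3 - <<'E'
from h import *
from rig import env
goto(env,[.5637,.2775,.13],1.4568)
E
```

```text
time: 21.25
ee_pos: [0.5838, -0.3496, 0.1414]
orientation: [-0.001, 0.971, 0.237, -0.001]
ft_force: [0.4, 0.5, -1.6]
gripper_width: 0.172
finger_force: 59.0
time: 22.05
ee_pos: [0.5837, -0.3498, 0.1415]
orientation: [-0.001, 0.745, 0.667, -0.0]
ft_force: [-1.2, 0.5, -1.3]
gripper_width: 0.173
finger_force: 59.0
t 22.05 shift now-axes [31.06 -4.48  0.62] | target-axes [31.05 -4.56  0.57] rot [-0.01 -0.01  0.02] pos [ 0.5837 -0.3498  0.1415] yaw 1.4596 F [-1.2  0.5 -1.3] w 0.173
```

```bash
python3 -m creep '[[1,-0.15,0,0,0,0],[1,-0.15,0,0,0,0],[1,-0.15,0,0,0,0],[1,-0.15,0,0,0,0],[1,-0.15,0,0,0,0],[1,-0.15,0,0,0,0],[1,-0.15,0,0,0,0],[1,-0.15,0,0,0,0]]' && python3 -m creep '[[1,-0.15,0,0,0,0],[1,-0.15,0,0,0,0],[1,-0.15,0,0,0,0],[1,-0.15,0,0,0,0],[1,-0.15,0,0,0,0],[1,-0.15,0,0,0,0],[1,-0.15,0,0,0,0],[1,-0.15,0,0,0,0]]' && python3 -m creep '[[1,-0.15,0,0,0,0],[1,-0.15,0,0,0,0],[1,-0.15,0,0,0,0],[1,-0.15,0,0,0,0],[1,-0.15,0,0,0,0],[1,-0.15,0,0,0,0],[1,-0.15,0,0,0,0],[1,-0.15,0,0,0,0]]' && python3 -m creep '[[1,-0.13,0,0,0,0],[1,-0.13,0,0,0,0],[1,-0.13,0,0,0,0],[1,-0.13,0,0,0,0],[1,-0.13,0,0,0,0],[1,-0.13,0,0,0,0],[1,-0.13,0,0,0,0],[0,0,0,0,0,0]]'
python3 - <<'E'
from h import *
from rig import env
goto(env,[.5637,.2775,.08],1.4568);goto(env,[.5637,.2775,.08],1.4568)
im,c=wcam(env);cv2.imwrite("pics/w9r.png",im);s=env.state();p=s["ee_pos"];yw=1.457
# where is the held plate in the hand? plate top corners expected vs image edge; print nearby gray profile
x=np.array([p[0],p[1],yw]);dz=p[2]-.0333
q=proj(c,np.array([*place([[.048,-.033,.014],[.048,.033,.014],[.048,0,.014],[-.048,-.033,.014],[-.048,.033,.014]],x)])+[0,0,dz]);print(q.round(1).tolist())
q=proj(c,place([[.051,-.036,.032],[.051,.036,.032],[.075,-.055,.032],[.075,.055,.032]],[.5637,.2775,1.4568]));print(q.round(1).tolist())
E
```

```text
time: 22.85
ee_pos: [0.5782, -0.1873, 0.142]
orientation: [-0.0, 0.748, 0.664, -0.0]
ft_force: [-0.1, 0.8, -2.0]
gripper_width: 0.175
finger_force: 58.9
time: 23.65
ee_pos: [0.5725, -0.0257, 0.1421]
orientation: [-0.0, 0.748, 0.664, -0.0]
ft_force: [1.4, -0.0, -2.5]
gripper_width: 0.172
finger_force: 58.9
time: 24.45
ee_pos: [0.5668, 0.1359, 0.1421]
orientation: [-0.0, 0.748, 0.664, -0.0]
ft_force: [0.4, 0.2, -1.7]
gripper_width: 0.177
finger_force: 58.9
time: 25.25
ee_pos: [0.5639, 0.2793, 0.1418]
orientation: [-0.001, 0.747, 0.665, 0.0]
ft_force: [0.5, 0.6, -1.4]
gripper_width: 0.173
finger_force: 58.9
t 25.25 shift now-axes [-0.09  0.    3.09] | target-axes [-0.09  0.    3.09] rot [-0.01 -0.01 -0.01] pos [0.5639 0.2793 0.1418] yaw 1.4556 F [ 0.5  0.6 -1.4] w 0.173
t 25.25 shift now-axes [-0.09  0.    3.09] | target-axes [-0.09  0.    3.09] rot [-0.01 -0.01 -0.01] pos [0.5639 0.2793 0.1418] yaw 1.4556 F [ 0.5  0.6 -1.4] w 0.173
[[407.5, 199.2], [245.8, 199.1], [326.8, 198.4], [391.7, 391.2], [260.3, 391.5]]
[[380.2, 172.5], [268.5, 172.4], [409.8, 136.5], [238.9, 136.4]]
```

Run:
```python
from h import *
im=cv2.imread("pics/w9r.png");g=im.min(2).astype(int)
for col in(270,300,380): print(col,g[165:225:2,col].tolist())
for row in(215,240): print(row,g[row,232:266:2].tolist(),g[row,384:424:2].tolist())
```

```text
270 [244, 243, 241, 218, 119, 105, 103, 107, 106, 108, 108, 105, 76, 111, 133, 138, 135, 136, 138, 139, 138, 135, 138, 135, 135, 136, 135, 137, 136, 133]
300 [223, 227, 223, 180, 91, 79, 87, 131, 143, 144, 141, 124, 85, 112, 139, 139, 136, 140, 140, 139, 135, 135, 136, 135, 134, 138, 138, 136, 135, 133]
380 [225, 225, 224, 218, 186, 184, 186, 188, 194, 191, 190, 190, 119, 98, 135, 138, 137, 136, 140, 140, 142, 136, 140, 140, 137, 139, 136, 139, 136, 138]
215 [202, 203, 187, 112, 103, 173, 149, 136, 133, 136, 136, 136, 136, 134, 136, 138, 137] [138, 138, 139, 141, 139, 139, 140, 138, 138, 155, 211, 191, 152, 208, 208, 209, 209, 206, 210, 211]
240 [165, 191, 198, 172, 88, 131, 169, 135, 131, 131, 131, 132, 134, 133, 128, 132, 134] [134, 136, 135, 135, 134, 134, 134, 134, 143, 200, 208, 147, 192, 200, 188, 171, 170, 188, 201, 202]
```

Run:
```python
from h import *
im=cv2.imread("pics/w9r.png");g=im.min(2).astype(int)
for row in(150,176,180,184): print(row,"L",g[row,226:284:2].tolist(),"R",g[row,366:424:2].tolist())
for col in(260,290,320,350,370,390): print(col,g[125:200:2,col].tolist())
```

```text
150 L [238, 237, 238, 238, 212, 111, 138, 236, 244, 244, 245, 244, 244, 244, 244, 245, 244, 245, 245, 244, 245, 245, 245, 245, 245, 245, 246, 245, 245] R [227, 227, 226, 226, 227, 226, 226, 228, 226, 226, 225, 226, 226, 225, 227, 226, 224, 225, 228, 234, 243, 236, 172, 231, 239, 239, 240, 239, 239]
176 L [95, 97, 98, 145, 220, 145, 99, 212, 242, 242, 243, 243, 242, 243, 244, 243, 243, 244, 242, 241, 238, 203, 103, 90, 77, 79, 80, 80, 84] R [101, 99, 100, 116, 128, 137, 118, 183, 222, 223, 223, 223, 223, 225, 224, 224, 224, 224, 223, 223, 222, 181, 169, 201, 133, 85, 85, 88, 93]
180 L [164, 163, 188, 231, 231, 156, 102, 200, 242, 242, 242, 243, 242, 243, 242, 241, 236, 235, 231, 224, 222, 184, 104, 98, 109, 140, 140, 140, 142] R [144, 146, 143, 142, 145, 148, 123, 192, 222, 225, 225, 224, 223, 224, 223, 223, 225, 225, 224, 222, 220, 172, 175, 211, 185, 143, 135, 133, 170]
184 L [235, 235, 236, 235, 230, 158, 97, 196, 240, 242, 242, 242, 243, 243, 239, 230, 224, 222, 223, 223, 220, 186, 110, 120, 140, 140, 139, 139, 140] R [140, 141, 142, 143, 144, 141, 116, 193, 223, 223, 224, 223, 22
[... 541 characters left out ...]
26, 226, 226, 226, 225, 227, 226, 226, 224, 225, 177, 92, 107, 141, 144, 142, 138, 141, 121, 87, 112, 139, 140, 141, 140]
350 [221, 221, 221, 221, 222, 227, 228, 228, 227, 228, 228, 225, 226, 226, 227, 227, 226, 225, 226, 226, 225, 224, 224, 185, 93, 107, 139, 143, 142, 142, 141, 130, 88, 103, 137, 140, 142, 138]
370 [221, 221, 220, 219, 221, 224, 227, 227, 228, 235, 241, 230, 227, 227, 225, 227, 226, 225, 226, 226, 226, 225, 225, 192, 97, 83, 126, 140, 143, 142, 143, 132, 88, 101, 137, 139, 141, 139]
390 [218, 221, 227, 235, 226, 225, 225, 226, 226, 226, 226, 226, 226, 225, 227, 225, 226, 226, 224, 223, 224, 224, 224, 225, 223, 224, 226, 222, 225, 223, 224, 220, 162, 99, 135, 140, 140, 139]
```

```bash
python3 -m creep '[[-0.18,0.06,0,0,0,0],[0,0,0.8,0,0,0],[0,0,0.8,0,0,0],[0,0,0.8,0,0,0],[0,0,0.8,0,0,0],[0,0,0,0,0,0],[0,0,0,0,0,0]]'
python3 - <<'E'
from h import *
from rig import env
goto(env,[.5637,.2775,.0513],1.4568)
im,c=wcam(env);cv2.imwrite("pics/w10r.png",im);s=env.state();p=s["ee_pos"]
x=np.array([p[0],p[1],1.457]);dz=p[2]-.0333
print(proj(c,place([[.048,-.033,.014],[.048,.033,.014],[-.048,-.033,.014],[-.048,.033,.014]],x)+[0,0,dz]).round(1).tolist())
print(proj(c,place([[.051,-.036,.032],[.051,.036,.032],[-.051,-.036,.032],[-.051,.036,.032],[.075,-.055,.032],[.075,.055,.032]],[.5637,.2775,1.4568])).round(1).tolist())
g=im.min(2).astype(int)
for col in(270,300,350,380): print(col,g[120:190:2,col].tolist())
for row in(180,210): print(row,"L",g[row,200:270:2].tolist(),"R",g[row,370:450:2].tolist())
E
```

```text
time: 26.0
ee_pos: [0.566, 0.2718, 0.0789]
orientation: [0.0, 0.747, 0.665, -0.0]
ft_force: [0.2, -0.5, -0.5]
gripper_width: 0.174
finger_force: 58.9
t 26.0 shift now-axes [ 0.27 -0.15  1.38] | target-axes [ 0.27 -0.15  1.38] rot [ 0.    0.   -0.01] pos [0.566  0.2718 0.0789] yaw 1.4553 F [ 0.2 -0.5 -0.5] w 0.174
[[406.6, 193.8], [244.0, 193.9], [391.2, 388.1], [258.7, 388.4]]
[[394.1, 168.7], [243.1, 169.0], [383.4, 355.0], [255.1, 354.8], [433.5, 120.7], [203.9, 121.3]]
270 [242, 242, 242, 242, 242, 241, 241, 241, 241, 240, 240, 241, 240, 239, 240, 240, 240, 240, 240, 238, 240, 238, 240, 227, 136, 73, 73, 95, 130, 132, 134, 133, 133, 131, 95]
300 [244, 243, 243, 242, 242, 241, 242, 242, 241, 241, 241, 242, 241, 229, 221, 220, 219, 220, 218, 220, 219, 218, 218, 198, 110, 75, 73, 99, 134, 136, 136, 136, 134, 127, 98]
350 [223, 221, 222, 222, 222, 223, 220, 223, 222, 223, 221, 221, 222, 220, 221, 220, 222, 219, 219, 219, 218, 219, 219, 205, 112, 78, 88, 130, 137, 136, 134, 137, 136, 133, 106]
380 [221, 221, 222, 220, 222, 221, 220, 220, 220, 219, 219, 219, 220, 220, 220, 220, 220, 220, 219, 219, 219, 218, 219, 208, 135, 74, 79, 115, 133, 138, 135, 132, 133, 135, 114]
180 L [208, 105, 96, 214, 235, 235, 235, 235, 235, 235, 235, 235, 235, 235, 236, 236, 236, 236, 237, 237, 237, 222, 120, 83, 89, 92, 112, 148, 150, 140, 133, 132, 132, 135, 134] R [135, 136, 133, 136, 134, 135, 132, 135, 144, 136, 93, 112, 194, 217, 215, 217, 218, 215, 214, 215, 214, 214, 216, 216, 214, 216, 215, 215, 216, 215, 202, 136, 190, 214, 215, 172, 166, 167, 191, 199]
210 L [224, 186, 96, 104, 211, 234, 235, 234, 235, 234, 229, 221, 211, 209, 209, 210, 210, 210, 210, 212, 208, 189, 143, 128, 129, 131, 128, 128, 129, 129, 131, 130, 131, 130, 127] R [134, 133, 134, 132, 134, 132, 132, 134, 132, 131, 130, 132, 135, 131, 131, 134, 143, 199, 215, 212, 212, 212, 213, 213, 213, 211, 213, 212, 212, 206, 149, 174, 198, 201, 200, 198, 199, 196, 198, 197]
```

```bash
cat >> h.py <<'E'
def tool_xy(c,uv,z):
    H=c["hand_eye"];u=(uv[0]-c["cx"])/c["fx"];v=(uv[1]-c["cy"])/c["fy"];r=np.hypot(u,v);d=H[:3,:3]@np.array([np.sin(r)*u/r,np.sin(r)*v/r,np.cos(r)]);o=H[:3,3];return (o+d*(z-o[2])/d[2])[:2]*1000
E
python3 - <<'E'
from h import *
from rig import env
c=env.calibration("wrist")
f=lambda u,z:tool_xy(c,u,z).round(1)
print("w10 plate front/left/right",f((325,192.5),.0193),f((242.8,210),.0193),f((403,210),.0193),f((245,240),.0193),f((400.7,240),.0193))
print("w10 pocket front/left/right",f((325,167.2),.0469),f((243,180),.0469),f((393,180),.0469))
zc=.1418-.032
print("w9 pocket front/left/right",f((325,171.5),zc),f((268.7,180),zc),f((379.3,180),zc))
print("plate want front 48, sides +-33; pocket front 51, sides +-36")
import time
S=[];
for k in range(3): S.append(env.state()["ee_pos"])
print(np.round(S,4))
E
```

```text
w10 plate front/left/right [48.5 -0.1] [ 41.5 -33.8] [41.6 31.9] [ 28.8 -33.6] [28.8 31.6]
w10 pocket front/left/right [56.7  0. ] [ 51.  -39.3] [51.  32.6]
w9 pocket front/left/right [49.4  0.5] [ 44.1 -35.9] [44.2 35.6]
plate want front 48, sides +-33; pocket front 51, sides +-36
[[0.5662 0.2722 0.0794]
 [0.5662 0.2722 0.0794]
 [0.5662 0.2722 0.0794]]
```

```bash
python3 -m creep '[[0.25,-0.11,0,0,0,0],[0,0,0,0,0,0],[0,0,0.3,0,0,0],[0,0,0,0,0,0]]'
python3 - <<'E'
from h import *
from rig import env
im,c=wcam(env);cv2.imwrite("pics/w11r.png",im);goto(env,[.5637,.2775,.0513],1.4568)
g=im.min(2).astype(int)
for col in(270,300,350,380): print(col,g[140:200:2,col].tolist())
for row in(185,188): print(row,"L",g[row,216:270:2].tolist(),"R",g[row,380:434:2].tolist())
E
```

```text
time: 26.45
ee_pos: [0.5638, 0.2777, 0.0719]
orientation: [-0.0, 0.746, 0.666, -0.0]
ft_force: [-0.5, -0.3, -1.6]
gripper_width: 0.171
finger_force: 58.9
t 26.5 shift now-axes [-0.01 -0.01  1.04] | target-axes [-0.01 -0.01  1.04] rot [-0.  0.  0.] pos [0.5639 0.2777 0.0722] yaw 1.457 F [-0.2 -0.2 -1.3] w 0.171
270 [242, 241, 242, 241, 241, 241, 240, 241, 240, 241, 240, 241, 239, 237, 224, 220, 218, 218, 218, 215, 176, 92, 73, 74, 79, 82, 121, 132, 131, 133]
300 [242, 243, 242, 232, 222, 221, 218, 219, 221, 221, 219, 220, 220, 220, 219, 219, 220, 218, 218, 212, 163, 86, 74, 73, 76, 84, 124, 136, 132, 132]
350 [221, 222, 222, 222, 220, 222, 221, 221, 219, 221, 220, 221, 220, 219, 219, 219, 219, 220, 219, 218, 178, 95, 78, 106, 105, 78, 124, 137, 138, 136]
380 [221, 221, 221, 221, 221, 224, 233, 230, 219, 219, 219, 218, 220, 218, 219, 219, 218, 218, 219, 217, 193, 109, 77, 79, 99, 76, 116, 132, 135, 135]
185 L [237, 236, 237, 236, 236, 236, 235, 237, 236, 237, 237, 237, 236, 238, 236, 199, 94, 82, 94, 79, 73, 69, 70, 73, 72, 69, 71] R [76, 75, 76, 81, 81, 79, 83, 97, 113, 89, 89, 151, 212, 216, 217, 217, 217, 216, 218, 218, 218, 218, 216, 217, 215, 215, 213]
188 L [236, 236, 235, 236, 236, 237, 236, 236, 236, 235, 237, 237, 237, 237, 232, 167, 83, 76, 82, 71, 69, 68, 72, 72, 72, 76, 78] R [99, 105, 115, 121, 117, 122, 122, 130, 138, 92, 87, 153, 211, 218, 217, 217, 219, 216, 218, 218, 216, 216, 213, 215, 214, 215, 215]
```

Run:
```python
from h import *
from rig import env
c=env.calibration("wrist");f=lambda u,z:tool_xy(c,u,z).round(1)
print(f((325,180.5),.040),f((246.8,186),.040),f((402,186),.040),"plate",f((325,191.8),.0193))
```

```text
[51.1 -0. ] [ 48.9 -36. ] [49.  35.6] plate [48.8 -0.1]
```

```bash
python3 -m creep '[[-0.02,0.03,0,0,0,0],[0,0,0.2,0,0,0],[0,0,0.2,0,0,0],[0,0,0.2,0,0,0],[0,0,0,0,0,0]]' && python3 -m creep '[[0,0,0.1,0,0,0],[0,0,0.1,0,0,0],[0,0,0.1,0,0,0],[0,0,0,0,0,0]]'  && python3 -m creep '[[0,0,0.06,0,0,0],[0,0,0,0,0,0]]'
```

```text
time: 27.0
ee_pos: [0.5644, 0.2773, 0.0598]
orientation: [-0.0, 0.746, 0.666, -0.0]
ft_force: [-0.6, -0.1, -1.6]
gripper_width: 0.172
finger_force: 58.9
time: 27.4
ee_pos: [0.5645, 0.2773, 0.0543]
orientation: [-0.0, 0.746, 0.666, -0.0]
ft_force: [0.8, 0.2, -1.3]
gripper_width: 0.174
finger_force: 58.9
time: 27.6
ee_pos: [0.5646, 0.2773, 0.0532]
orientation: [-0.0, 0.746, 0.666, -0.0]
ft_force: [-0.1, -0.5, -1.1]
gripper_width: 0.171
finger_force: 58.9
```

Plate is well inside the pocket without contact; lower to the floor.

```bash
python3 -m creep '[[0,0,0.05,0,0,0],[0,0,0,0,0,0]]' && python3 -m creep '[[0,0,0.05,0,0,0],[0,0,0,0,0,0]]'  && python3 -m creep '[[0,0,0.05,0,0,0],[0,0,0,0,0,0]]'
```

```text
time: 27.8
ee_pos: [0.5646, 0.2774, 0.0523]
orientation: [-0.0, 0.746, 0.666, -0.0]
ft_force: [0.2, 0.1, -0.9]
gripper_width: 0.174
finger_force: 59.0
time: 28.0
ee_pos: [0.5647, 0.2774, 0.0513]
orientation: [-0.0, 0.746, 0.666, 0.0]
ft_force: [-0.1, -0.6, -1.3]
gripper_width: 0.171
finger_force: 59.0
time: 28.2
ee_pos: [0.5647, 0.2774, 0.0512]
orientation: [-0.0, 0.746, 0.666, 0.0]
ft_force: [-4.4, -1.6, 15.0]
gripper_width: 0.171
finger_force: 61.1
```

```bash
python3 -m creep '[[0,0,-0.03,0,0,0],[0,0,0,0,0,0],[0,0,0,0,0,0],[0,0,0,0,0,0],[0,0,0,0,0,0],[0,0,0,0,0,0]]' -1 && python3 -m creep '[[0,0,-0.5,0,0,0],[0,0,-1,0,0,0],[0,0,-1,0,0,0],[0,0,-1,0,0,0],[0,0,-1,0,0,0],[0,0,-1,0,0,0],[0,0,-1,0,0,0],[0,0,0,0,0,0]]' && python3 -m creep '[[-1,0,-1,0,0,0],[-1,0,-1,0,0,0],[-1,0,-0.5,0,0,0],[-1,0,0,0,0,0],[0,0,0,0,0,0]]'
python3 - <<'E'
from h import *
from rig import env
I0=[cv2.imread(f"pics/{n}0.png") for n in("top","scene")]
im,c=wcam(env);cv2.imwrite("pics/w12r.png",im);goto(env,[.5637,.2775,.0513],1.4568)
pocket(env,(.5637,.2775,1.4568))
g=cv2.cvtColor(im,cv2.COLOR_BGR2GRAY).astype(int)
x=[.5637,.2775,1.4568]
# profiles across plate borders in carrier frame: along +-y at x=0.04, along +x at y=.02
for a,b,n in(((.035,-.055),(.035,.055),"y@x35"),((-.035,-.055),(-.035,.055),"y@x-35"),((-.075,.02),(.09,.02),"x@y20"),((-.075,-.02),(.09,-.02),"x@y-20")):
    t=np.linspace(0,1,56 if n[0]=="y" else 56);P=np.c_[np.outer(1-t,a)+np.outer(t,b),np.full(56,.032)];q=proj(c,place(P,x)).round().astype(int)
    print(n,[int(g[v,u]) if 0<=u<640 and 0<=v<480 else -1 for u,v in q])
for i,n in enumerate(("top","scene")):
    J=env.read_camera(n);cv2.imwrite(f"pics/{n}1.png",J);cc=env.calibration(n)
    h=cv2.cvtColor(J,cv2.COLOR_BGR2HSV);m=((h[...,0]>100)&(h[...,0]<125)&(h[...,1]>150)).astype(np.uint8)
    k,l,st,ce=cv2.connectedComponentsWithStats(m)
    for j in range(1,k):
        w=unproj(cc,ce[j],.08)
        if st[j,4]>100 and -.52<w[1]<.2 and w[0]>.4: print("cap",n,st[j,4],w.round(3))
E
```

```text
time: 28.8
ee_pos: [0.5646, 0.2774, 0.0509]
orientation: [-0.0, 0.746, 0.666, -0.0]
ft_force: [0.4, -1.0, -0.3]
gripper_width: 1.003
finger_force: 0.0
time: 29.6
ee_pos: [0.5655, 0.2778, 0.1842]
orientation: [0.0, 0.746, 0.666, 0.002]
ft_force: [0.1, 0.6, -0.3]
gripper_width: 1.0
finger_force: 0.0
time: 30.1
ee_pos: [0.5557, 0.1948, 0.2313]
orientation: [0.001, 0.747, 0.665, -0.0]
ft_force: [1.6, -0.3, 0.3]
gripper_width: 1.001
finger_force: 0.0
t 30.15 shift now-axes [ 4.07 -0.06  8.99] | target-axes [ 4.07 -0.06  8.99] rot [-0.    0.   -0.01] pos [0.5556 0.1965 0.231 ] yaw 1.4553 F [ 0.3 -0.1  0. ] w 0.999
pocket [0.5636 0.2783 1.4574] rms px 0.26 [20, 25, 25, 25]
y@x35 [170, 242, 243, 242, 244, 242, 243, 243, 243, 236, 168, 172, 174, 173, 173, 175, 174, 177, 177, 177, 177, 175, 177, 170, 118, 98, 97, 97, 98, 97, 93, 106, 173, 178, 179, 179, 181, 178, 176, 178, 177, 177, 176, 179, 166, 140, 233, 243, 243, 241, 243, 243, 243, 243, 243, 226]
y@x-35 [153, 225, 230, 230, 231, 231, 230, 230, 230, 227, 165, 143, 140, 137, 138, 139, 137, 139, 138, 139, 140, 138, 137, 132, 103, 80, 78, 80,
[... 285 characters left out ...]
2, 175, 175, 175, 177, 178, 176, 177, 177, 180, 179, 180, 180, 179, 154, 242, 243, 243, 243, 244, 243, 243, 243, 241, 242, 242, 241, 184]
x@y-20 [134, 228, 229, 229, 227, 227, 229, 229, 208, 94, 136, 138, 135, 137, 138, 138, 139, 142, 139, 142, 144, 144, 144, 144, 145, 144, 153, 167, 173, 172, 171, 173, 169, 176, 173, 174, 174, 177, 175, 176, 175, 170, 141, 243, 243, 242, 242, 242, 242, 242, 242, 239, 239, 239, 235, 187]
cap top 328 [ 0.742 -0.154  0.08 ]
cap top 338 [0.658 0.104 0.08 ]
cap top 393 [ 0.534 -0.491  0.08 ]
cap top 373 [0.438 0.13  0.08 ]
cap scene 368 [ 0.536 -0.49   0.08 ]
cap scene 456 [0.439 0.13  0.08 ]
cap scene 521 [ 0.743 -0.153  0.08 ]
cap scene 573 [0.658 0.104 0.08 ]
```

```bash
python3 -c "
from rig import env
print(env.finish_job())"
```

```text
the job is handed in; nothing more can be done
None
```

The carrier is in the dock, pushed firmly against the back stop and square; the insert was lowered by its rib to the pocket floor and released. The jars are still where they stood, I did not touch the other plate, and I handed the job in at about 30 s (no verdict came back).

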